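# Take the wing cap of unknown thread off the paint mixer

## Robot

A 6-joint arm with a two-finger parallel gripper is mounted at the origin on a cart in front of the work surface, level with it; the furniture and walls round the work are solid. World frame = base frame: x ahead of the robot, y to its left, z up, the work surface at z = 0. Lengths are in m, angles in rad, forces in N, time in s.
With the tool pointing down it reaches from about 0.35 to 0.975 m from the base axis. Payload 4.9 kg.
Tool frame: the origin (TCP) lies at the very end of the fingers, on their centre line; the grasp point (between the pads) lies 19 mm behind it (ctrl.grasp_offset is the distance from the TCP to the grasp point, in m); z points along the fingers, y is the line along which they close (so a half turn about z gives the same grasp; the last joint's range is limited). The gripper opens to 85 mm and grips with 20 to 120 N. Pads are 22 mm wide; open, the fingers measure 114 mm over their backs; the gripper's body (76 mm by 85 mm) begins 54 mm behind the grasp point. The pads swing forward as they close: fully open they stand 13 mm farther back than shut.
Start: joints at [-1.277, 0.053, 1.613, -0, 1.476, -0.119], TCP at [0.251, -0.572, 0.231] pointing down, gripper open.
Joint ranges: [-3.01, 3.01], [-1.01, 2.22], [0.06, 2.58], [-1.02, 4.17], [0.09, 2.62], [-3.14, 3.14]. Speed limits (rad/s): [2.57, 2.57, 3.14, 3.14, 3.14, 3.14].

## Interface

Orientations are given as a rotation vector (axis times angle).
In Python, from station import ctrl, optics gives the robot as it stands.
- The arm moves only by the shell command python3 -m handwheel 'ROWS' [OPENING] [FORCE]. ROWS is JSON, a list of rows, each an object of numbers: "tx", "ty", "tz": the shift along the tool's x, y, z in mm; "roll": the turn about the tool's z in rad. A call has 1 to 12 rows; each row shifts and turns the commanded pose from where the row before left it, along the tool's axes as they then stand; what a row does not reach is not made up. A row lasts 1/12 s, in which the tool goes at most 41.7 mm and 7.16 degrees, less where a joint would pass 70% of its speed; a pose out of reach is approached as far as the arm can. A call with a gripper value outside its range is refused whole. OPENING is the finger opening in mm, from 0 to 85.4, set as the call begins (- or left out, the last holds). The fingers move at their own pace and stop on an object; FORCE is the grip in N (left out, the last holds). Time passes only in rows, so rows that do not move let the fingers close. It gives the time, the measured TCP pose, the force, the opening and the grip force at its end, in the units of the state.
- ctrl.get_obs(): the state, without advancing time (a new reading comes with each control period).
- optics.get_image(name): name is "scene" or "top" or "wrist"; returns (picture, depth): 480x640x3 uint8, red, green, blue; 480x640 float32, m along the optical axis (not along the pixel's ray), 0 where there is no reading.
- optics.camera_params(name): a dict with "mtx" (3x3 intrinsics, pixels), "k1" (the pictures are not rectified: a ray, as slopes to the right and down, at radius r is drawn at 1 + k1 r^2 times it, then the intrinsics apply), "extrinsics" (4x4, takes a point from camera to world coordinates); the wrist camera has in their place "tool_from_camera" (4x4, takes a point from camera to tool coordinates, whose origin is the TCP and whose axes are the flange's). Camera axes: x right, y down, z forward; pixel columns grow to the right and rows downward; lengths in m; the calibration is good to about 2 mm. A picture is of the moment at which its call begins: read the wrist's pose just before it. camera_params takes no time and is no camera call.
- ctrl.finish_job(): hands the job in; it is judged then, once.
The state is a dict: "t": time; "q": joint angles; "dq": joint speeds; "effort": joint torques, N m; "tool_pos": TCP position; "tool_rot": TCP orientation; "contact_force": force on the tool from outside, world axes, zero at the start; "wrist_torque": the same for the moment, N m; "opening": finger opening in m; "grip_force": force on a finger pad.
Only numpy, scipy, OpenCV 4.12 (cv2) and the standard library are available. Lean on these libraries where they do the work, as an engineer would, in place of code of your own. Each camera call takes 0.05 s, during which the arm holds its last target. There are 200 camera calls.

## Task

Lift the paint kettle off the bench mixer by its bail handle, keep it upright, set it down fully on the round cork mat and let go of it. Then unscrew the orange wing cap that it covered from the mixer's spindle: nobody knows whether the thread is right- or left-handed, so try it both ways and go on turning the way that loosens it until it comes off. Finish while still holding the cap in the gripper, lifted up above the mixer's posts and touching nothing else, with the kettle still on its mat and the models, glue and boxes around left where they are.

Things in the scene. Friction and masses are not known exactly. Their poses are not given: they have to be found in the camera images.
- mixer: white bench mixer, fixed: base 245 x 170 mm, 40 mm high; motor housing behind, 110 mm high, its near face 85 mm from the spindle axis. Origin on the table under the vertical spindle axis, x from the front panel (dial, red rocker) to the housing. Its round carrier plate (top at z = 48 mm) does not turn by hand and bears three posts and the capped spindle
- posts (a point): point on the spindle axis at the height of the posts' rubber tops (z = 106 mm), on which the kettle stands. Three 12 mm posts at radius 56 mm, 60, 180 and 300 degrees from the mixer's x; steel lips outside them reach 7 mm higher. Nothing stands between the cap and radius 46 mm, so fingers opened to 55 mm or less can go down to the cap and turn there
- hub (a point): point on the spindle axis on the hub, z = 52 mm, where the cap's underside sits at first. The spindle stands 20 mm up from here, 47 mm across its thread: coarse, right- or left-handed (varies, hidden under the cap). Tightening stops hard within 0.2 rad; loosening turns easily, the cap rising 6 mm per rad (1 mm play); free from 1.2 rad, to pull straight up; stops again past 2 rad
- cap: orange wing cap on the spindle, 120 g: knurled round skirt 58 mm across, 26 mm high, on it a flat wing 46 mm long (along the cap's x), 14 mm thick (along y), 22 mm high. Origin on the axis at the skirt's underside, z up. Screwed down at first, the wing along the mixer's x within 0.1 rad
- cap_wing (a point): centre of the cap's wing, 37 mm above the cap's origin; the wing reaches 11 mm above and below this point. Pinch it across its 14 mm from above
- kettle: open aluminium paint kettle, empty, 0.3 to 0.55 kg: foot 116 mm across, rim 132 mm, 81 mm high, a rigid upright steel bail over it in its y-z plane. Origin at the centre of the underside, z up. Stands loose on the mixer's posts
- kettle_grip (a point): centre of the black grip of the kettle's bail, 150 mm above the kettle's origin; the grip is 16 mm thick and 68 mm long, along the kettle's y
- mat: round cork mat, fixed, 156 mm across, 5 mm thick; origin at the centre of its underside
- parts_box: bystander: frosted flat box of strips, 96 x 130 x 44 mm, origin under its centre
- glue_bottle: bystander: white glue bottle with orange cap, 30 mm thick, 74 mm high, origin under its centre
- dome_shell: bystander: sand-coloured dome shell, 84 mm across, 38 mm high, origin under its centre
- barrel: bystander: small dark barrel, 27 mm thick, 34 mm high, origin under its centre
- dome: bystander: model dome on a square foot, 60 x 62 x 30 mm, origin under its centre

How it is judged:
By the outcome, as a careful person would: the job done as asked, in the order asked, and still so for the second after the job is handed in, while the arm keeps its last pose, push and grip.
It also fails if it takes over 54 s, if anything falls off the work surface, if the arm or the gripper's body presses on something with over 40 N, if the wrist force passes 120 N, or if a joint passes its speed limit or range.

## Working session

There is one attempt and no reset: what is moved stays moved. The work goes in short steps, Python scripts to look and compute and a shell command to move; the robot and the scene stay as the last step left them, time stands still between calls to the robot, and variables do not carry over. Pictures are saved under pics/ and viewed, at most 10 in all, crops included, and the job is handed in when it is done.

```bash
mkdir -p pics; ls; python3 - <<'E'
from station import ctrl, optics
import cv2,numpy as np
print(ctrl.get_obs(), ctrl.grasp_offset)
for n in ("scene","top"):
    p,d=optics.get_image(n); cv2.imwrite(f"pics/{n}0.png",p[:,:,::-1]); np.save(f"{n}0.npy",d); print(n,optics.camera_params(n))
print(optics.camera_params("wrist"))
E
```

```text
pics
{'t': 0.0, 'q': array([-1.27701887e+00,  5.33668404e-02,  1.61432898e+00,  2.82333707e-05,
        1.47597693e+00, -1.19011337e-01]), 'dq': array([-0.0019096 , -0.00114598, -0.00053586,  0.00118349, -0.00096175,
       -0.00084054]), 'effort': array([-1.05386684e-03, -3.93682015e+01, -3.70175743e+01, -2.13265030e-04,
        7.13513742e-03, -1.20987960e-05]), 'tool_pos': array([ 0.25054555, -0.57189488,  0.23003593]), 'tool_rot': array([-3.07288633e+00, -6.43384060e-01,  2.41017454e-04]), 'contact_force': array([-0.57605208, -0.02198845,  0.78627556]), 'wrist_torque': array([-0.03129296, -0.01137441,  0.00239449]), 'grip_force': 0.0, 'opening': 0.08538023816465776} 0.0187
scene {'mtx': array([[439.28913882,   0.        , 317.37134971],
       [  0.        , 439.28913882, 245.02225634],
       [  0.        ,   0.        ,   1.        ]]), 'k1': -0.05657985391882149, 'extrinsics': array([[-0.61165935, -0.46999253,  0.63638028, -0.23853503],
       [-0.79092902,  0.38102059, -0.47880538,  0.60539226],
       [-0.01743904, -0.79619742, -0.60478554,  0.87241004],
       [ 0.        ,
[... 350 characters left out ...]
01766202,  0.04656553],
       [ 0.00572616, -0.21334067, -0.97696109,  1.27073903],
       [ 0.        ,  0.        ,  0.        ,  1.        ]])}
{'mtx': array([[353.87680964,   0.        , 321.56008148],
       [  0.        , 353.87680964, 231.44575389],
       [  0.        ,   0.        ,   1.        ]]), 'k1': 0.008454624400864438, 'tool_from_camera': array([[-7.28854865e-04, -9.60693562e-01, -2.77610067e-01,
         7.06609460e-02],
       [ 9.99999733e-01, -6.84103420e-04, -2.58063114e-04,
         9.91040763e-04],
       [ 5.80055764e-05, -2.77610181e-01,  9.60693804e-01,
        -1.42022690e-01],
       [ 0.00000000e+00,  0.00000000e+00,  0.00000000e+00,
         1.00000000e+00]])}
```

View pics/scene0.png

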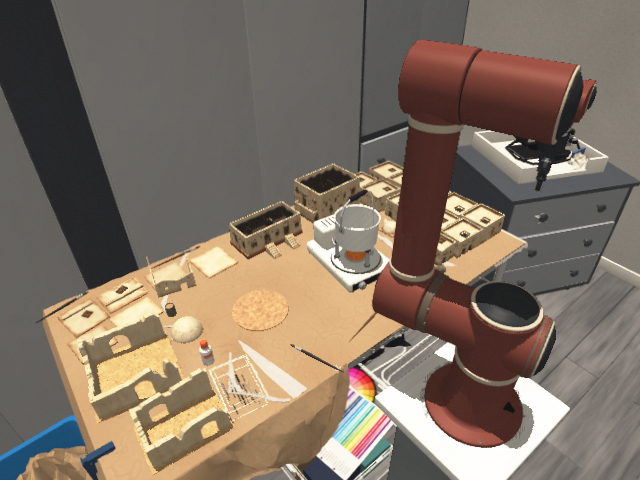

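View pics/top0.png

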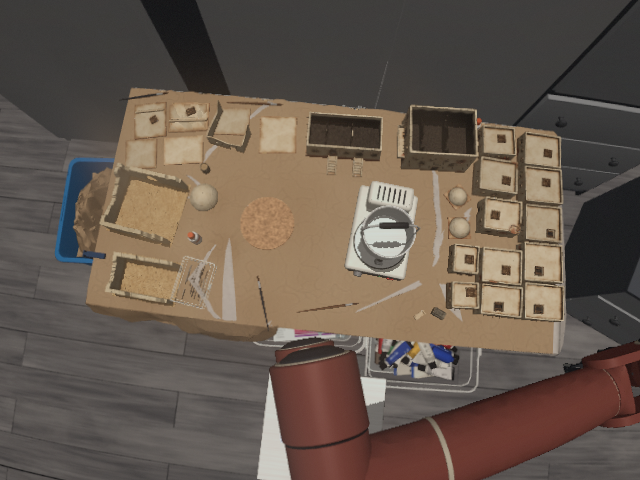

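The scene view shows the kettle on the mixer at about (357,230) with its black grip at (358,196), and the mat at (260,309). In the top view the grip is at (394,226), the kettle at (388,238) and the mat at (267,222).

```bash
cat > h.py <<'E'
import numpy as np, cv2
from station import ctrl, optics
from scipy.spatial.transform import Rotation as R
def cam(n,o=None):
    P=optics.camera_params(n)
    if n!="wrist": return P["mtx"],P["k1"],P["extrinsics"]
    T=np.eye(4);T[:3,:3]=R.from_rotvec(o["tool_rot"]).as_matrix();T[:3,3]=o["tool_pos"]
    return P["mtx"],P["k1"],T@P["tool_from_camera"]
def rays(c,uv):
    K,k,T=c; uv=np.atleast_2d(np.asarray(uv,float))
    s=cv2.undistortPoints(uv[:,None],K,np.array([k,0,0,0,0.]))[:,0]
    return np.c_[s,np.ones(len(s))]
def plane(c,uv,z):
    d=rays(c,uv)@c[2][:3,:3].T; o=c[2][:3,3]
    return o+d*((z-o[2])/d[:,2])[:,None]
def deep(c,uv,depth):
    uv=np.atleast_2d(uv).astype(int); D=depth[uv[:,1],uv[:,0]]
    return rays(c,uv)*D[:,None]@c[2][:3,:3].T+c[2][:3,3]
def project(c,X):
    Y=(np.atleast_2d(X)-c[2][:3,3])@c[2][:3,:3]
    return cv2.projectPoints(Y,np.zeros(3),np.zeros(3),c[0],np.array([c[1],0,0,0,0.]))[0][:,0]
E
python3 - <<'E'
from h import *
for n,box,mat in (("top",(365,210,425,245),(225,185,310,260)),("scene",(335,180,380,215),(220,280,300,340))):
    c=cam(n);im=cv2.imread(f"pics/{n}0.png");D=np.load(f"{n}0.npy")
    x0,y0,x1,y1=box
    m=(im.max(2)<50)[y0:y1,x0:x1].astype(np.uint8)
    k,l,s,_=cv2.connectedComponentsWithStats(m);print(n,s[1:].tolist())
    j=1+s[1:,4].argmax();v,u=np.nonzero(l==j);uv=np.c_[u+x0,v+y0]
    P=deep(c,uv,D);h=P[:,2];print("grip depth z pct",np.percentile(h,[5,50,95]))
    G=P[(h>.23)&(h<.28)];print("n",len(G),"mean",G.mean(0).round(4))
    Q=plane(c,uv,.256);print("plane mean",Q.mean(0).round(4));r=cv2.minAreaRect(Q[:,:2].astype(np.float32)*1000);print(r, cv2.fitLine(Q[:,:2].astype(np.float32),2,0,.01,.01).ravel())
    x0,y0,x1,y1=mat
    b=im[y0:y1,x0:x1].astype(int);h=cv2.cvtColor(im[y0:y1,x0:x1],cv2.COLOR_BGR2HSV)
    print("mat hsv",h[(y1-y0)//2,(x1-x0)//2],"tbl",h[4,4])
    cv2.imwrite(f"pics/crop_{n}.png",cv2.resize(im[(170 if n=='top' else 170):(290 if n=='top' else 290),(330 if n=='top' else 290):(450 if n=='top' else 410)],None,fx=5,fy=5,interpolation=cv2.INTER_CUBIC))
cv2.imwrite("pics/crops.png",cv2.resize(np.hstack([cv2.imread("pics/crop_top.png"),cv2.imread("pics/crop_scene.png")]),(800,400)))
E
```

```text
top [[41, 13, 1, 1, 1], [32, 15, 11, 3, 15], [27, 17, 3, 1, 3], [22, 18, 1, 1, 1], [24, 18, 2, 1, 2]]
grip depth z pct [0.2583151  0.26138274 0.56693921]
n 14 mean [ 0.5159 -0.1281  0.2613]
plane mean [ 0.517  -0.1284  0.256 ]
((516.152587890625, -126.85198974609375), (4.571614742279053, 23.857147216796875), 17.663681030273438) [ 0.20392604 -0.9789863   0.51700157 -0.12841055]
mat hsv [ 14 114 155] tbl [ 16  98 154]
scene [[0, 0, 12, 6, 42], [14, 10, 18, 12, 75]]
grip depth z pct [0.25585737 0.26032191 0.26352209]
n 75 mean [ 0.5135 -0.1005  0.26  ]
plane mean [ 0.5184 -0.1051  0.256 ]
((518.320556640625, -105.12016296386719), (17.950904846191406, 70.63117980957031), 9.531889915466309) [ 0.1838303  -0.982958    0.51842374 -0.10512161]
mat hsv [ 14 124 229] tbl [ 16 110 221]
```

View pics/crops.png

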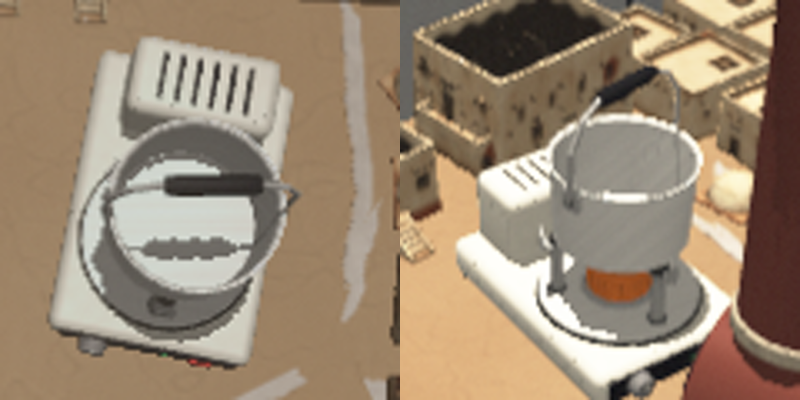

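The crops show the grip lying across the kettle, running in the top view from about (379,225) to (409,225). The orange cap is visible under the kettle, and the mixer is turned slightly. Next I measure the grip ends in both views, and the mat.

```bash
python3 - <<'E'
from h import *
for n,box,mat,th in (("top",(372,216,416,236),(225,180,310,262),75),("scene",(345,188,372,206),(215,275,305,345),75)):
    c=cam(n);im=cv2.imread(f"pics/{n}0.png");D=np.load(f"{n}0.npy")
    x0,y0,x1,y1=box
    m=(im.max(2)<th)[y0:y1,x0:x1].astype(np.uint8)
    k,l,s,_=cv2.connectedComponentsWithStats(m,connectivity=8);j=1+s[1:,4].argmax();print(n,s[j])
    v,u=np.nonzero(l==j);uv=np.c_[u+x0,v+y0]
    Q=plane(c,uv,.258);r=cv2.minAreaRect(Q[:,:2].astype(np.float32)*1000);print(np.round(r[0]),np.round(r[1]),r[2],cv2.fitLine(Q[:,:2].astype(np.float32),2,0,.01,.01).ravel())
    P=deep(c,uv,D);P=P[(P[:,2]>.235)&(P[:,2]<.28)];print("depth",len(P),P.min(0),P.max(0),np.median(P,0))
    x0,y0,x1,y1=mat
    hsv=cv2.cvtColor(im,cv2.COLOR_BGR2HSV).astype(np.float32)
    S=cv2.GaussianBlur(hsv[:,:,1],(0,0),2)[y0:y1,x0:x1].astype(np.uint8)
    t,b=cv2.threshold(S,0,255,cv2.THRESH_OTSU)
    ct=max(cv2.findContours(b,0,1)[0],key=cv2.contourArea);ct=cv2.convexHull(ct)[:,0]+[x0,y0]
    Q=plane(c,ct,.005)[:,:2].astype(np.float32)*1000
    print("mat",t,cv2.fitEllipse(Q),cv2.minEnclosingCircle(Q))
    # rim of kettle by depth
    v,u=np.mgrid[170:290,280:450];uv=np.c_[u.ravel(),v.ravel()];P=deep(c,uv,D)
    g=(P[:,2]>.178)&(P[:,2]<.193)&(abs(P[:,0]-.51)<.1)&(abs(P[:,1]+.105)<.1)
    q=P[g,:2].astype(np.float32)*1000
    if len(q)>5: print("rim",len(q),cv2.fitEllipse(cv2.convexHull(q)[:,0]))
E
```

```text
top [  8   6  29   7 166]
[ 518. -107.] [14. 65.] 6.325200080871582 [ 0.14879009 -0.9888688   0.5183042  -0.10851178]
depth 164 [ 0.50804403 -0.13942607  0.25428792] [ 0.52866033 -0.07461246  0.26766072] [ 0.51703703 -0.10841237  0.26178983]
mat 101.0 ((543.7122802734375, 216.820068359375), (155.76231384277344, 157.93673706054688), 13.243107795715332) ((543.6856079101562, 216.86216735839844), 79.1729736328125)
rim 334 ((518.55419921875, -105.85801696777344), (129.5924835205078, 134.39215087890625), 9.896687507629395)
scene [ 4  2 19 13 96]
[ 515. -101.] [22. 77.] 6.880319595336914 [ 0.18374947 -0.9829731   0.51577234 -0.10173878]
depth 92 [ 0.50626588 -0.13860755  0.25136229] [ 0.52352683 -0.07083032  0.2647045 ] [ 0.51319597 -0.0993516   0.26001994]
mat 113.0 ((542.5744018554688, 218.6172332763672), (152.7002716064453, 162.41378784179688), 45.000526428222656) ((543.5098266601562, 219.37747192382812), 82.58666229248047)
rim 264 ((517.8712158203125, -105.11424255371094), (129.20358276367188, 137.00674438476562), 23.44932746887207)
```

```bash
cat >> h.py <<'E'
def go(tcp,ang,o=None):
    "tx,ty,tz mm in present tool axes, and roll bringing tool y to world angle ang (mod pi)"
    o=o or ctrl.get_obs(); M=R.from_rotvec(o["tool_rot"]).as_matrix()
    d=(np.asarray(tcp)-o["tool_pos"])@M*1000
    a=np.arctan2(M[1,1],M[0,1]); e=(ang-a+np.pi/2)%np.pi-np.pi/2
    print("t%.2f"%o["t"],"d",d.round(1),"roll %.3f"%-e,"tilt",M[:2,2].round(3),"q",o["q"].round(2),"F",o["contact_force"].round(1))
E
python3 -m handwheel '[{"tz":-10,"roll":-0.11},{"tz":-10,"roll":-0.11},{"tz":-10,"roll":-0.11},{"tz":-10,"roll":-0.11},{"tz":-10,"roll":-0.11},{"tz":-10,"roll":-0.11},{"tz":-10,"roll":-0.11},{"tz":-10,"roll":-0.11},{"tz":-10,"roll":-0.11},{"tz":-10,"roll":-0.11},{"tz":-10,"roll":-0.11},{"tz":-10,"roll":-0.11}]' 85
python3 -c "
from h import *
go((.518,-.1055,.33),.165)"
```

```text
t0.10 d [ 432.1 -320.2  -99.1] roll -1.323 tilt [-0.001  0.002] q [-1.28  0.05  1.61 -0.    1.48 -0.12] F [ 0.1 -0.4  0.5]$[0]: bad value
```

```bash
python3 -m handwheel '[{"tx":0,"ty":0,"tz":-10,"roll":-0.11},{"tx":0,"ty":0,"tz":-10,"roll":-0.11},{"tx":0,"ty":0,"tz":-10,"roll":-0.11},{"tx":0,"ty":0,"tz":-10,"roll":-0.11},{"tx":0,"ty":0,"tz":-10,"roll":-0.11},{"tx":0,"ty":0,"tz":-10,"roll":-0.11},{"tx":0,"ty":0,"tz":-10,"roll":-0.11},{"tx":0,"ty":0,"tz":-10,"roll":-0.11},{"tx":0,"ty":0,"tz":-10,"roll":-0.11},{"tx":0,"ty":0,"tz":-10,"roll":-0.11},{"tx":0,"ty":0,"tz":-10,"roll":-0.11},{"tx":0,"ty":0,"tz":-10,"roll":-0.11}]' 85
python3 -c "
from h import *
go((.518,-.1055,.33),.165)"
```

```text
t: 1.1
tool_pos: [0.2507, -0.5722, 0.351]
tool_rot: [-2.027, -2.399, -0.001]
contact_force: [-0.2, 0.2, 0.1]
opening: 0.085
grip_force: 0.0
t1.10 d [415.7 341.4  21.5] roll 0.002 tilt [-0.     0.001] q [-1.28  0.01  1.46 -0.    1.67 -1.44] F [-0.2  0.2  0.1]
```

```bash
python3 -m handwheel '[{"tx":30,"ty":24,"tz":0,"roll":0},{"tx":30,"ty":24,"tz":0,"roll":0},{"tx":30,"ty":24,"tz":0,"roll":0},{"tx":30,"ty":24,"tz":0,"roll":0},{"tx":30,"ty":24,"tz":0,"roll":0},{"tx":30,"ty":24,"tz":0,"roll":0},{"tx":30,"ty":24,"tz":0,"roll":0},{"tx":30,"ty":24,"tz":0,"roll":0},{"tx":30,"ty":24,"tz":0,"roll":0},{"tx":30,"ty":24,"tz":0,"roll":0},{"tx":30,"ty":24,"tz":0,"roll":0},{"tx":30,"ty":24,"tz":0,"roll":0}]'
python3 -m handwheel '[{"tx":28,"ty":26,"tz":0,"roll":0},{"tx":18,"ty":18,"tz":5,"roll":0},{"tx":10,"ty":9,"tz":7,"roll":0},{"tx":0,"ty":0,"tz":0,"roll":0},{"tx":0,"ty":0,"tz":0,"roll":0}]'
python3 - <<'E'
from h import *
o=ctrl.get_obs();p,d=optics.get_image("wrist");cv2.imwrite("pics/w1.png",p[:,:,::-1]);c=cam("wrist",o)
go((.518,-.1055,.237),.165,o)
print(project(c,[[.518,-.1055,.256],[.518,-.1055,.187]]))
m=(p.max(2)<75).astype(np.uint8);k,l,s,ce=cv2.connectedComponentsWithStats(m)
for j in range(1,k):
    if s[j,4]>150:
        v,u=np.nonzero(l==j);P=deep(c,np.c_[u,v],d);Q=plane(c,np.c_[u,v],.262)[:,:2].astype(np.float32)
        print(s[j],np.median(P,0).round(4),[np.round(x,4) for x in cv2.minAreaRect(Q*1000)[:2]],cv2.fitLine(Q,2,0,.01,.01).ravel())
E
```

```text
t: 2.1
tool_pos: [0.4772, -0.1688, 0.3509]
tool_rot: [-2.034, -2.394, 0.0]
contact_force: [0.2, -0.9, -0.5]
opening: 0.085
grip_force: 0.0
t: 2.52
tool_pos: [0.5199, -0.1064, 0.3382]
tool_rot: [-2.031, -2.394, 0.002]
contact_force: [-0.4, 0.1, 0.5]
opening: 0.0848
grip_force: 0.0
t2.52 d [  1.1  -1.5 101.2] roll -0.001 tilt [-0.002  0.   ] q [-0.34 -0.21  1.69 -0.    1.67 -0.51] F [-0.4  0.1  0.5]
[[318.66373956 236.80642474]
 [319.50181474 213.15746715]]
[  53    0   74  145 9852] [ 0.1104 -0.005  -0.1666] [array([374.8351, -29.3518]), array([39.413 , 77.5288])] [ 0.03569746  0.99936265  0.37484527 -0.02743037]
[  546    11    94   203 11693] [0.8413 0.0176 0.0282] [array([675.3387,  -5.0172]), array([ 45.887 , 108.3072])] [ 0.1924287  -0.98131096  0.6716668  -0.0090501 ]
[537  18  20  56 303] [0.7588 0.099  0.0093] [array([624.9527,  25.9376]), array([ 3.3377, 27.8639])] [ 0.03554545 -0.9993681   0.62485963  0.0256125 ]
[560  23  22  27 269] [0.7615 0.1021 0.045 ] [array([636.1493,  32.3324]), array([12.7283,  9.6183])] [0.38040566 0.9248197  0.63591516 0.03246459]
[541  72  36  28
[... 999 characters left out ...]
.6497, 243.6923])] [ 0.9774422   0.2112031   0.5583271  -0.23241456]
[520 182  15  19 158] [ 0.7673 -0.0676  0.0475] [array([639.7894, -53.5271]), array([ 7.9773, 11.0781])] [ 0.56657946 -0.8240071   0.63953006 -0.05284131]
[ 306  188   27  102 2270] [ 0.5178 -0.1039  0.2618] [array([ 518.0674, -106.2177]), array([15.611 , 68.6327])] [ 0.11923803 -0.9928657   0.51778036 -0.1045583 ]
[ 601  194   39   91 1873] [ 0.9754 -0.1372 -0.0166] [array([709.7181, -77.4541]), array([23.9202, 62.1559])] [ 0.28127977 -0.9596258   0.7145104  -0.08004257]
[554 261  40  16 173] [ 0.8351 -0.1499  0.0766] [array([686.4446, -99.4482]), array([ 7.5636, 28.9115])] [ 0.9727293  -0.23194335  0.68570125 -0.09843015]
```

View pics/w1.png

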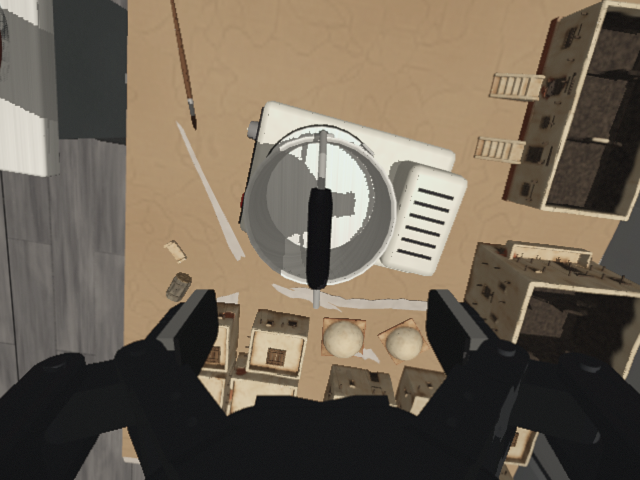

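The wrist view shows the black grip at about (319,238), centred between the fingers and clear of everything else. I descend and close.

```bash
python3 -m handwheel '[{"tx":0.5,"ty":-2,"tz":10,"roll":0.035},{"tx":0,"ty":0,"tz":20,"roll":0},{"tx":0,"ty":0,"tz":20,"roll":0},{"tx":0,"ty":0,"tz":20,"roll":0},{"tx":0,"ty":0,"tz":18,"roll":0},{"tx":0,"ty":0,"tz":11,"roll":0},{"tx":0,"ty":0,"tz":0,"roll":0}]'
python3 -m handwheel '[{"tx":0,"ty":0,"tz":0,"roll":0},{"tx":0,"ty":0,"tz":0,"roll":0},{"tx":0,"ty":0,"tz":0,"roll":0},{"tx":0,"ty":0,"tz":0,"roll":0},{"tx":0,"ty":0,"tz":0,"roll":0},{"tx":0,"ty":0,"tz":0,"roll":0},{"tx":0,"ty":0,"tz":0,"roll":0},{"tx":0,"ty":0,"tz":0,"roll":0}]' 0 80
```

```text
t: 3.15
tool_pos: [0.5164, -0.1073, 0.2375]
tool_rot: [-2.075, -2.353, 0.003]
contact_force: [0.8, -0.0, -0.7]
opening: 0.0848
grip_force: 0.0
t: 3.82
tool_pos: [0.5183, -0.1069, 0.2413]
tool_rot: [2.075, 2.357, 0.0]
contact_force: [-2.4, 0.2, 4.8]
opening: 0.014
grip_force: 79.2
```

```bash
python3 -m handwheel '[{"tx":0,"ty":0,"tz":-3,"roll":0},{"tx":0,"ty":0,"tz":-5,"roll":0},{"tx":0,"ty":0,"tz":-8,"roll":0},{"tx":0,"ty":0,"tz":-10,"roll":0},{"tx":0,"ty":0,"tz":-10,"roll":0},{"tx":0,"ty":0,"tz":-8,"roll":0},{"tx":0,"ty":0,"tz":-6,"roll":0},{"tx":0,"ty":0,"tz":-3,"roll":0},{"tx":0,"ty":0,"tz":0,"roll":0}]'
python3 - <<'E'
from h import *
for n in ("scene",):
    p,d=optics.get_image(n);cv2.imwrite(f"pics/{n}1.png",cv2.resize(p[150:290,270:430,::-1],None,fx=4,fy=4))
go((.5435,.2175,.29),.13)
print(ctrl.get_obs()["wrist_torque"])
E
```

```text
t: 4.57
tool_pos: [0.5186, -0.1069, 0.2947]
tool_rot: [2.075, 2.356, 0.001]
contact_force: [0.5, -0.3, -5.5]
opening: 0.0139
grip_force: 78.1
t4.62 d [318.5  66.1   3.7] roll -0.003 tilt [ 0.001 -0.   ] q [-0.34 -0.21  1.76 -0.    1.59 -0.47] F [-0.1 -0.3 -5. ]
[ 0.0040291   0.00708731 -0.00354084]
```

View pics/scene1.png

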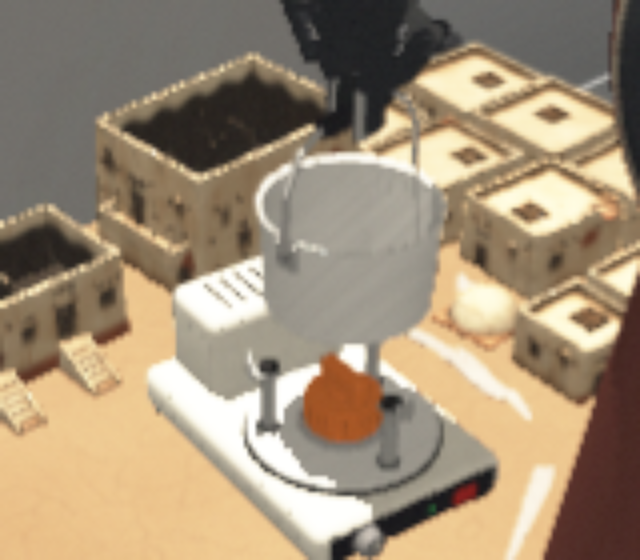

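The kettle hangs upright and clear, with the orange cap visible at crop (343,405). I carry it to the mat.

```bash
python3 -m handwheel '[{"tx":10,"ty":2,"tz":0,"roll":0},{"tx":20,"ty":4,"tz":0,"roll":0},{"tx":28,"ty":6,"tz":0,"roll":0},{"tx":32,"ty":6.5,"tz":0,"roll":0},{"tx":34,"ty":7,"tz":0,"roll":0},{"tx":34,"ty":7,"tz":0,"roll":0},{"tx":34,"ty":7,"tz":0,"roll":0},{"tx":34,"ty":7,"tz":0,"roll":0},{"tx":32,"ty":6.5,"tz":0,"roll":0},{"tx":28,"ty":6,"tz":0,"roll":0},{"tx":20,"ty":4,"tz":0,"roll":0},{"tx":10,"ty":2,"tz":0,"roll":0}]'
python3 -m handwheel '[{"tx":0,"ty":0,"tz":0,"roll":0},{"tx":2,"ty":1,"tz":0,"roll":0},{"tx":0,"ty":0,"tz":0,"roll":0}]'
python3 - <<'E'
from h import *
go((.5435,.2175,.1403),.13)
E
```

```text
t: 5.62
tool_pos: [0.5415, 0.2183, 0.2922]
tool_rot: [-2.071, -2.359, 0.001]
contact_force: [-0.5, 0.3, -4.1]
opening: 0.0137
grip_force: 78.1
t: 5.87
tool_pos: [0.5433, 0.2163, 0.293]
tool_rot: [-2.077, -2.357, 0.001]
contact_force: [-0.4, -0.1, -5.4]
opening: 0.0138
grip_force: 78.1
t5.87 d [  1.2   0.5 152.6] roll -0.004 tilt [-0.001 -0.001] q [ 0.25 -0.07  1.63 -0.    1.58  0.13] F [-0.4 -0.1 -5.4]
```

```bash
python3 -m handwheel '[{"tx":1,"ty":0,"tz":6,"roll":0},{"tx":0,"ty":0,"tz":14,"roll":0},{"tx":0,"ty":0,"tz":20,"roll":0},{"tx":0,"ty":0,"tz":22,"roll":0},{"tx":0,"ty":0,"tz":22,"roll":0},{"tx":0,"ty":0,"tz":20,"roll":0},{"tx":0,"ty":0,"tz":16,"roll":0},{"tx":0,"ty":0,"tz":12,"roll":0},{"tx":0,"ty":0,"tz":8,"roll":0},{"tx":0,"ty":0,"tz":5,"roll":0},{"tx":0,"ty":0,"tz":2,"roll":0},{"tx":0,"ty":0,"tz":0,"roll":0}]'
python3 -m handwheel '[{"tx":0,"ty":0,"tz":1.5,"roll":0},{"tx":0,"ty":0,"tz":1.5,"roll":0},{"tx":0,"ty":0,"tz":1.5,"roll":0},{"tx":0,"ty":0,"tz":0.5,"roll":0},{"tx":0,"ty":0,"tz":0,"roll":0}]'
```

```text
t: 6.87
tool_pos: [0.5434, 0.218, 0.1465]
tool_rot: [2.076, 2.358, 0.001]
contact_force: [-0.8, -0.4, -5.1]
opening: 0.0139
grip_force: 78.1
t: 7.28
tool_pos: [0.5431, 0.2181, 0.1413]
tool_rot: [-2.076, -2.358, 0.0]
contact_force: [-0.4, 0.0, -5.3]
opening: 0.0138
grip_force: 78.1
```

Not yet touching; a little more.

```bash
python3 -m handwheel '[{"tx":0,"ty":0,"tz":1,"roll":0},{"tx":0,"ty":0,"tz":0.5,"roll":0},{"tx":0,"ty":0,"tz":0,"roll":0}]'
python3 -m handwheel '[{"tx":0,"ty":0,"tz":0.5,"roll":0},{"tx":0,"ty":0,"tz":0,"roll":0}]'
```

```text
t: 7.53
tool_pos: [0.5434, 0.2182, 0.1404]
tool_rot: [2.076, 2.358, 0.001]
contact_force: [-1.6, -0.2, -3.0]
opening: 0.014
grip_force: 78.6
t: 7.7
tool_pos: [0.5434, 0.2182, 0.1404]
tool_rot: [2.076, 2.358, 0.001]
contact_force: [-2.6, 0.4, 2.0]
opening: 0.0139
grip_force: 79.1
```

```bash
python3 -m handwheel '[{"tx":0,"ty":0,"tz":0,"roll":0},{"tx":0,"ty":0,"tz":0,"roll":0},{"tx":0,"ty":0,"tz":0,"roll":0},{"tx":0,"ty":0,"tz":0,"roll":0},{"tx":0,"ty":0,"tz":-4,"roll":0},{"tx":0,"ty":0,"tz":-10,"roll":0},{"tx":0,"ty":0,"tz":-20,"roll":0},{"tx":0,"ty":0,"tz":-25,"roll":0},{"tx":0,"ty":0,"tz":-30,"roll":0},{"tx":0,"ty":0,"tz":-30,"roll":0},{"tx":0,"ty":0,"tz":-30,"roll":0},{"tx":0,"ty":0,"tz":-10,"roll":0}]' 60
python3 - <<'E'
from h import *
p,d=optics.get_image("top");cv2.imwrite("pics/t2.png",p[:,:,::-1]);c=cam("top")
x0,x1,y0,y1=220,330,175,275
v,u=np.mgrid[y0:y1,x0:x1];P=deep(c,np.c_[u.ravel(),v.ravel()],d)
g=(P[:,2]>.076)&(P[:,2]<.092)&(np.hypot(P[:,0]-.5435,P[:,1]-.2175)<.09)
print("rim",g.sum(),cv2.fitEllipse(cv2.convexHull(P[g,:2].astype(np.float32)*1000)[:,0]))
go((.518,-.106,.25),1.44)
E
```

```text
t: 8.7
tool_pos: [0.5451, 0.2185, 0.3056]
tool_rot: [2.072, 2.354, 0.013]
contact_force: [1.3, 0.3, 1.2]
opening: 0.0599
grip_force: 0.0
rim 106 ((542.40234375, 220.18359375), (128.82254028320312, 135.59580993652344), 16.564117431640625)
t8.75 d [-318.6  -68.9   54.6] roll -1.313 tilt [0.011 0.003] q [ 0.25 -0.08  1.62 -0.    1.59  0.13] F [ 1.5 -0.3  1.6]
```

```bash
python3 -m handwheel '[{"tx":-28,"ty":-6,"tz":0,"roll":0},{"tx":-36,"ty":-8,"tz":0,"roll":0},{"tx":-36,"ty":-8,"tz":0,"roll":0},{"tx":-36,"ty":-8,"tz":0,"roll":0},{"tx":-36,"ty":-8,"tz":0,"roll":0},{"tx":-36,"ty":-8,"tz":0,"roll":0},{"tx":-36,"ty":-8,"tz":0,"roll":0},{"tx":-36,"ty":-8,"tz":0,"roll":0},{"tx":-28,"ty":-6,"tz":0,"roll":0},{"tx":-10,"ty":-3,"tz":0,"roll":0}]' 55
python3 -m handwheel '[{"tx":0,"ty":0,"tz":0,"roll":0.12},{"tx":0,"ty":0,"tz":0,"roll":0.12},{"tx":0,"ty":0,"tz":0,"roll":0.12},{"tx":0,"ty":0,"tz":0,"roll":0.12},{"tx":0,"ty":0,"tz":0,"roll":0.12},{"tx":0,"ty":0,"tz":0,"roll":0.12},{"tx":0,"ty":0,"tz":0,"roll":0.12},{"tx":0,"ty":0,"tz":0,"roll":0.12},{"tx":0,"ty":0,"tz":0,"roll":0.12},{"tx":0,"ty":0,"tz":0,"roll":0.12},{"tx":0,"ty":0,"tz":0,"roll":0.12},{"tx":0,"ty":0,"tz":0,"roll":0.12}]'
python3 -m handwheel '[{"tx":0,"ty":0,"tz":10,"roll":0.12},{"tx":0,"ty":0,"tz":15,"roll":0.12},{"tx":0,"ty":0,"tz":15,"roll":0.12},{"tx":0,"ty":0,"tz":10,"roll":0.03},{"tx":0,"ty":0,"tz":0,"roll":0},{"tx":0,"ty":0,"tz":0,"roll":0}]'
python3 - <<'E'
from h import *
o=ctrl.get_obs();p,d=optics.get_image("wrist");cv2.imwrite("pics/w2.png",p[:,:,::-1]);np.save("w2.npy",d);c=cam("wrist",o)
go((.518,-.106,.25),1.44,o)
h=cv2.cvtColor(p,cv2.COLOR_RGB2HSV);m=((h[:,:,0]<18)&(h[:,:,1]>170)&(h[:,:,2]>60)).astype(np.uint8)
k,l,s,_=cv2.connectedComponentsWithStats(m);j=1+s[1:,4].argmax();print(s[j])
v,u=np.nonzero(l==j);P=deep(c,np.c_[u,v],d);print(np.percentile(P[:,2],[2,20,50,80,98]))
W=P[(P[:,2]>.094)&(P[:,2]<.108)];S=P[(P[:,2]>.07)&(P[:,2]<.084)]
for q in (W,S): print(len(q),[np.round(x,1) for x in cv2.minAreaRect(q[:,:2].astype(np.float32)*1000)])
E
```

```text
t: 9.58
tool_pos: [0.512, -0.1096, 0.2967]
tool_rot: [-2.08, -2.353, 0.003]
contact_force: [0.5, -0.6, -0.4]
opening: 0.0548
grip_force: 0.0
t: 10.58
tool_pos: [0.5127, -0.1056, 0.2969]
tool_rot: [-3.115, -0.395, 0.003]
contact_force: [-0.6, -0.5, 0.3]
opening: 0.055
grip_force: 0.0
t: 11.08
tool_pos: [0.5124, -0.1056, 0.2468]
tool_rot: [-3.134, 0.205, 0.004]
contact_force: [-0.2, 0.7, -0.6]
opening: 0.055
grip_force: 0.0
t11.08 d [ 5.6 -0.4 -3.2] roll 0.000 tilt [-0.003  0.001] q [-0.35 -0.2   1.83  0.    1.52  1.36] F [-0.2  0.7 -0.6]
[ 295  181   58   55 1292]
[0.0760995  0.07716764 0.07892224 0.09844775 0.10032254]
505 [array([ 517.8, -106.2]), array([14. , 44.7]), np.float64(85.8)]
742 [array([ 510.6, -109.5]), array([42.4, 48.6]), np.float64(51.5)]
```

View pics/w2.png

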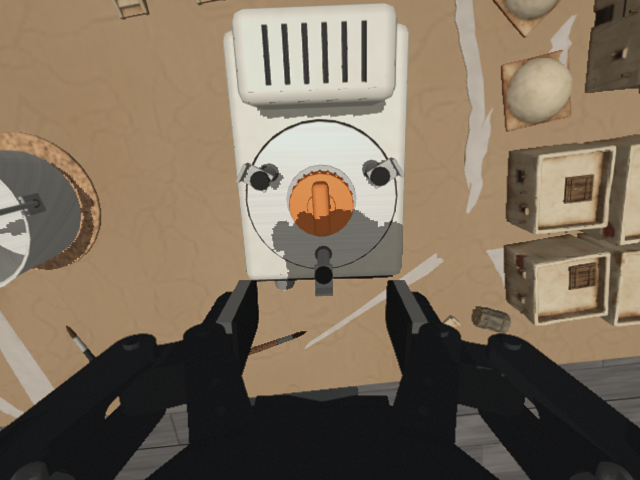

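The wrist view shows the cap at about (322,205), with its wing along the view's vertical, and the three posts' tops near (261,178), (380,175) and (324,274). The fingers are aligned with it. I check the axis from the posts.

```bash
python3 - <<'E'
from h import *
o=ctrl.get_obs();c=cam("wrist",o);im=cv2.imread("pics/w2.png");g=im.max(2)
pts=[]
for x,y in ((261,178),(380,175),(324,274)):
    b=(g[y-14:y+15,x-14:x+15]<60).astype(np.uint8);k,l,s,ce=cv2.connectedComponentsWithStats(b);j=1+s[1:,4].argmax();print(s[j],ce[j]+[x-14,y-14]);pts.append(ce[j]+[x-14,y-14])
P=plane(c,pts,.106)[:,:2];print(P.round(4));a,b_,q=P
A=2*np.array([b_-a,q-a]);cc=np.linalg.solve(A,[b_@b_-a@a,q@q-a@a]);print("centre",cc,np.linalg.norm(P-cc,axis=1),np.arctan2(*(cc-q)[::-1]))
h=cv2.cvtColor(im,cv2.COLOR_BGR2HSV);m=((h[:,:,0]<18)&(h[:,:,1]>150)&(h[:,:,2]>40)).astype(np.uint8)
k,l,s,_=cv2.connectedComponentsWithStats(m);j=1+s[1:,4].argmax();print(s[j])
ct=cv2.findContours((l==j).astype(np.uint8),0,1)[0][0];Q=plane(c,ct[:,0],.076)[:,:2].astype(np.float32)*1000
print(cv2.fitEllipse(cv2.convexHull(Q)[:,0]))
go((.5178,-.1061,.07),1.497,o)
E
```

```text
[  4   8  19  18 271] [259.76752768 180.30258303]
[  5   6  19  19 263] [379.74144487 175.95057034]
[  0   6  29  18 276] [323.23188406 274.77173913]
[[ 0.5507 -0.0616]
 [ 0.5416 -0.1573]
 [ 0.463  -0.1015]]
centre [ 0.51829205 -0.10680787] [0.05558699 0.05558699 0.05558699] -0.09616827926386749
[ 290  171   63   65 3197]
((519.0909423828125, -106.89766693115234), (56.67058181762695, 59.51164627075195), 83.95086669921875)
t11.13 d [  5.   -0.4 178. ] roll -0.057 tilt [-0.001  0.   ] q [-0.35 -0.2   1.83  0.    1.52  1.36] F [ 0.  -0.3  0.3]
```

```bash
python3 -m handwheel '[{"tx":5.5,"ty":0,"tz":10,"roll":-0.057},{"tx":0,"ty":0,"tz":20,"roll":0},{"tx":0,"ty":0,"tz":24,"roll":0},{"tx":0,"ty":0,"tz":24,"roll":0},{"tx":0,"ty":0,"tz":22,"roll":0},{"tx":0,"ty":0,"tz":18,"roll":0},{"tx":0,"ty":0,"tz":14,"roll":0},{"tx":0,"ty":0,"tz":10,"roll":0},{"tx":0,"ty":0,"tz":8,"roll":0},{"tx":0,"ty":0,"tz":4,"roll":0},{"tx":0,"ty":0,"tz":0,"roll":0},{"tx":0,"ty":0,"tz":0,"roll":0}]' 52
python3 -c "
from h import *
go((.5183,-.1067,.082),1.497)"
```

```text
t: 12.13
tool_pos: [0.519, -0.1073, 0.0951]
tool_rot: [3.139, -0.118, 0.002]
contact_force: [-0.1, 0.0, 0.7]
opening: 0.052
grip_force: 0.0
t12.13 d [-0.8 -0.6 13.1] roll -0.001 tilt [ 0.001 -0.   ] q [-0.34 -0.05  1.95  0.    1.24  1.3 ] F [-0.1  0.   0.7]
```

```bash
python3 -m handwheel '[{"tx":-0.5,"ty":-0.5,"tz":5,"roll":0},{"tx":0,"ty":0,"tz":5,"roll":0},{"tx":0,"ty":0,"tz":3,"roll":0},{"tx":0,"ty":0,"tz":0,"roll":0},{"tx":0,"ty":0,"tz":0,"roll":0}]'
python3 -m handwheel '[{"tx":0,"ty":0,"tz":0,"roll":0},{"tx":0,"ty":0,"tz":0,"roll":0},{"tx":0,"ty":0,"tz":0,"roll":0},{"tx":0,"ty":0,"tz":0,"roll":0},{"tx":0,"ty":0,"tz":0,"roll":0},{"tx":0,"ty":0,"tz":0,"roll":0},{"tx":0,"ty":0,"tz":0,"roll":0}]' 0 70
python3 -c "
from h import *
go((.5183,-.1067,.082),1.497);print(ctrl.get_obs()['wrist_torque'])"
```

```text
t: 12.55
tool_pos: [0.5178, -0.1065, 0.081]
tool_rot: [-3.139, 0.118, 0.001]
contact_force: [-0.2, -0.4, 0.8]
opening: 0.0519
grip_force: 0.0
t: 13.13
tool_pos: [0.5184, -0.1067, 0.0818]
tool_rot: [3.139, -0.118, 0.001]
contact_force: [0.4, -0.1, 2.7]
opening: 0.0123
grip_force: 70.8
t13.13 d [-0.1  0.  -0.2] roll -0.001 tilt [ 0.001 -0.   ] q [-0.34 -0.03  1.96  0.    1.21  1.3 ] F [ 0.4 -0.1  2.7]
[ 0.05045092 -0.02458184  0.02141429]
```

```bash
python3 -m handwheel '[{"tx":0,"ty":0,"tz":0,"roll":-0.03},{"tx":0,"ty":0,"tz":0,"roll":-0.03},{"tx":0,"ty":0,"tz":0,"roll":-0.03},{"tx":0,"ty":0,"tz":0,"roll":-0.03},{"tx":0,"ty":0,"tz":0,"roll":0}]'
python3 -c "
from h import *
go((.5183,-.1067,.082),1.497);print(ctrl.get_obs()['wrist_torque'])"
```

```text
t: 13.55
tool_pos: [0.5182, -0.1062, 0.0818]
tool_rot: [-3.14, -0.071, -0.001]
contact_force: [-0.4, 3.5, 4.8]
opening: 0.012
grip_force: 71.2
t13.55 d [ 0.   0.5 -0.2] roll 0.119 tilt [0.    0.001] q [-0.34 -0.03  1.96  0.    1.21  1.18] F [-0.4  3.5  4.8]
[0.43156593 0.14752067 0.00808277]
```

```bash
python3 -m handwheel '[{"tx":0,"ty":0,"tz":-0.3,"roll":-0.03},{"tx":0,"ty":0,"tz":-0.3,"roll":-0.03},{"tx":0,"ty":0,"tz":-0.3,"roll":-0.03},{"tx":0,"ty":0,"tz":0,"roll":0}]'
python3 -c "
from h import *
go((.5183,-.1067,.082),1.497);print(ctrl.get_obs()['wrist_torque'])"
```

```text
t: 13.88
tool_pos: [0.518, -0.106, 0.0823]
tool_rot: [-3.133, -0.211, -0.0]
contact_force: [-0.7, 3.9, 3.9]
opening: 0.0124
grip_force: 71.0
t13.88 d [0.2 0.7 0.3] roll 0.208 tilt [-0.     0.001] q [-0.34 -0.03  1.96  0.    1.22  1.09] F [-0.7  3.9  3.9]
[ 0.66950098  0.14895745 -0.04773925]
```

```bash
python3 -m handwheel '[{"tx":0,"ty":0,"tz":-0.3,"roll":-0.03},{"tx":0,"ty":0,"tz":-0.3,"roll":-0.03},{"tx":0,"ty":0,"tz":-0.3,"roll":-0.03},{"tx":0,"ty":0,"tz":0,"roll":0}]'
python3 -c "
from h import *
go((.5183,-.1067,.082),1.497);print(ctrl.get_obs()['wrist_torque'])"
```

```text
t: 14.22
tool_pos: [0.5178, -0.1062, 0.083]
tool_rot: [-3.121, -0.351, 0.001]
contact_force: [-1.7, 3.0, 2.4]
opening: 0.0125
grip_force: 71.0
t14.22 d [0.4 0.6 1. ] roll 0.298 tilt [-0.001  0.001] q [-0.34 -0.04  1.96  0.    1.22  1.  ] F [-1.7  3.   2.4]
[ 0.55869199  0.22269368 -0.04235703]
```

The first direction (negative roll) turns freely past 0.2 rad, so it appears to loosen. I briefly check the other way for the hard stop, as asked.

```bash
python3 -m handwheel '[{"tx":0,"ty":0,"tz":0.2,"roll":0.05},{"tx":0,"ty":0,"tz":0.3,"roll":0.05},{"tx":0,"ty":0,"tz":0.3,"roll":0.05},{"tx":0,"ty":0,"tz":0.3,"roll":0.05},{"tx":0,"ty":0,"tz":0.3,"roll":0.05},{"tx":0,"ty":0,"tz":0.3,"roll":0.05},{"tx":0,"ty":0,"tz":0.1,"roll":0.04},{"tx":0,"ty":0,"tz":0,"roll":0}]'
python3 -c "
from h import *
go((.5183,-.1067,.082),1.497);print(ctrl.get_obs()['wrist_torque'])"
python3 -m handwheel '[{"tx":0,"ty":0,"tz":0,"roll":0.04},{"tx":0,"ty":0,"tz":0,"roll":0.02},{"tx":0,"ty":0,"tz":0,"roll":0}]'
python3 -c "
from h import *
go((.5183,-.1067,.082),1.497);print(ctrl.get_obs()['wrist_torque'])"
```

```text
t: 14.88
tool_pos: [0.5184, -0.1072, 0.0818]
tool_rot: [3.135, -0.184, 0.001]
contact_force: [0.6, 0.9, 4.4]
opening: 0.0126
grip_force: 71.1
t14.88 d [-0.1 -0.4 -0.2] roll -0.043 tilt [ 0.001 -0.001] q [-0.34 -0.03  1.96 -0.    1.21  1.34] F [0.6 0.9 4.4]
[ 0.03504332  0.06842357 -0.10353787]
t: 15.13
tool_pos: [0.5186, -0.1065, 0.0818]
tool_rot: [-3.129, 0.275, -0.002]
contact_force: [1.1, 3.0, 5.1]
opening: 0.0123
grip_force: 71.2
t15.13 d [-0.3  0.3 -0.2] roll -0.102 tilt [0.002 0.   ] q [-0.34 -0.03  1.96  0.    1.21  1.4 ] F [1.1 3.  5.1]
[ 0.54359037 -0.19306365  0.03612002]
```

```bash
for i in 1; do python3 -m handwheel '[{"tx":0,"ty":0,"tz":0,"roll":0.03},{"tx":0,"ty":0,"tz":0,"roll":0.03},{"tx":0,"ty":0,"tz":0,"roll":0}]' >/dev/null
python3 -c "
from h import *
go((.5183,-.1067,.082),1.497);print(ctrl.get_obs()['wrist_torque'])"; python3 -m handwheel '[{"tx":0,"ty":0,"tz":0,"roll":0.03},{"tx":0,"ty":0,"tz":0,"roll":0.03},{"tx":0,"ty":0,"tz":0,"roll":0}]' >/dev/null
python3 -c "
from h import *
go((.5183,-.1067,.082),1.497);print(ctrl.get_obs()['wrist_torque'])"; done
```

```text
t15.38 d [-0.3  0.6 -0.2] roll -0.160 tilt [0.002 0.   ] q [-0.34 -0.03  1.96  0.    1.21  1.46] F [2.7 5.4 3.8]
[ 0.81106772 -0.36016198  0.65279983]
t15.63 d [-0.3  0.6 -0.2] roll -0.216 tilt [ 0.002 -0.   ] q [-0.34 -0.03  1.96  0.    1.21  1.52] F [3.  5.4 4.7]
[ 0.7898936  -0.36532713  1.64347631]
```

The other way stops hard: the torque about z rose to 1.6 N m by about 0.2 rad. Negative roll therefore loosens it. I unscrew, rising about 6 mm per rad.

```bash
python3 -m handwheel '[{"tx":0,"ty":0,"tz":0,"roll":-0.07},{"tx":0,"ty":0,"tz":0,"roll":-0.07},{"tx":0,"ty":0,"tz":0,"roll":-0.08},{"tx":0,"ty":0,"tz":-0.5,"roll":-0.08},{"tx":0,"ty":0,"tz":-0.5,"roll":-0.08},{"tx":0,"ty":0,"tz":-0.5,"roll":-0.08},{"tx":0,"ty":0,"tz":-0.5,"roll":-0.08},{"tx":0,"ty":0,"tz":-0.5,"roll":-0.08},{"tx":0,"ty":0,"tz":-0.5,"roll":-0.08},{"tx":0,"ty":0,"tz":-0.5,"roll":-0.08},{"tx":0,"ty":0,"tz":-0.5,"roll":-0.08},{"tx":0,"ty":0,"tz":0,"roll":0}]'
python3 -c "
from h import *
go((.5183,-.1067,.082),1.497);print(ctrl.get_obs()['wrist_torque'])"
```

```text
t: 16.63
tool_pos: [0.5178, -0.1064, 0.0853]
tool_rot: [-3.016, -0.878, 0.001]
contact_force: [-0.0, 2.6, 4.7]
opening: 0.0121
grip_force: 71.2
t16.63 d [0.2 0.6 3.3] roll 0.640 tilt [-0.001  0.001] q [-0.34 -0.04  1.96  0.    1.22  0.66] F [-0.   2.6  4.7]
[ 0.64659919  0.09962705 -0.00440813]
```

```bash
python3 -m handwheel '[{"tx":0,"ty":0,"tz":-0.6,"roll":-0.09},{"tx":0,"ty":0,"tz":-0.6,"roll":-0.09},{"tx":0,"ty":0,"tz":-0.6,"roll":-0.09},{"tx":0,"ty":0,"tz":-0.6,"roll":-0.09},{"tx":0,"ty":0,"tz":-0.6,"roll":-0.09},{"tx":0,"ty":0,"tz":-0.6,"roll":-0.09},{"tx":0,"ty":0,"tz":-0.6,"roll":-0.09},{"tx":0,"ty":0,"tz":-0.6,"roll":-0.09},{"tx":0,"ty":0,"tz":-0.6,"roll":-0.09},{"tx":0,"ty":0,"tz":0,"roll":0}]'
python3 -c "
from h import *
go((.5183,-.1067,.082),1.497);print(ctrl.get_obs()['wrist_torque'])"
python3 -m handwheel '[{"tx":0,"ty":0,"tz":-1.5,"roll":0},{"tx":0,"ty":0,"tz":-1.5,"roll":0},{"tx":0,"ty":0,"tz":-1,"roll":0},{"tx":0,"ty":0,"tz":0,"roll":0}]'
```

```text
t: 17.47
tool_pos: [0.5169, -0.106, 0.0891]
tool_rot: [-2.426, -1.992, 0.001]
contact_force: [0.6, 3.8, -2.5]
opening: 0.0124
grip_force: 70.3
t17.47 d [-0.5  1.5  7.1] roll 1.449 tilt [-0.002  0.001] q [-0.34 -0.04  1.96  0.    1.23 -0.15] F [ 0.6  3.8 -2.5]
[ 0.77427611 -0.25459253  0.03987898]
t: 17.8
tool_pos: [0.5177, -0.1064, 0.0947]
tool_rot: [-2.429, -1.992, 0.001]
contact_force: [-0.5, 3.1, -1.7]
opening: 0.0123
grip_force: 70.3
```

It is free: only the cap's weight shows on the wrist. I lift straight up.

```bash
python3 -m handwheel '[{"tx":0,"ty":0,"tz":-2,"roll":0},{"tx":0,"ty":0,"tz":-4,"roll":0},{"tx":0,"ty":0,"tz":-6,"roll":0},{"tx":0,"ty":0,"tz":-10,"roll":0},{"tx":0,"ty":0,"tz":-14,"roll":0},{"tx":0,"ty":0,"tz":-18,"roll":0},{"tx":0,"ty":0,"tz":-18,"roll":0},{"tx":0,"ty":0,"tz":-18,"roll":0},{"tx":0,"ty":0,"tz":-12,"roll":0},{"tx":0,"ty":0,"tz":-8,"roll":0},{"tx":0,"ty":0,"tz":0,"roll":0},{"tx":0,"ty":0,"tz":0,"roll":0}]'
python3 - <<'E'
from h import *
p,_=optics.get_image("scene");q,_=optics.get_image("top")
cv2.imwrite("pics/end.png",np.hstack([cv2.resize(p[130:350,200:420],(400,400)),cv2.resize(q[120:340,220:440],(400,400))])[:,:,::-1])
E
```

```text
t: 18.8
tool_pos: [0.518, -0.1068, 0.2049]
tool_rot: [2.428, 1.993, 0.0]
contact_force: [0.0, -0.2, -1.6]
opening: 0.0125
grip_force: 70.3
```

View pics/end.png

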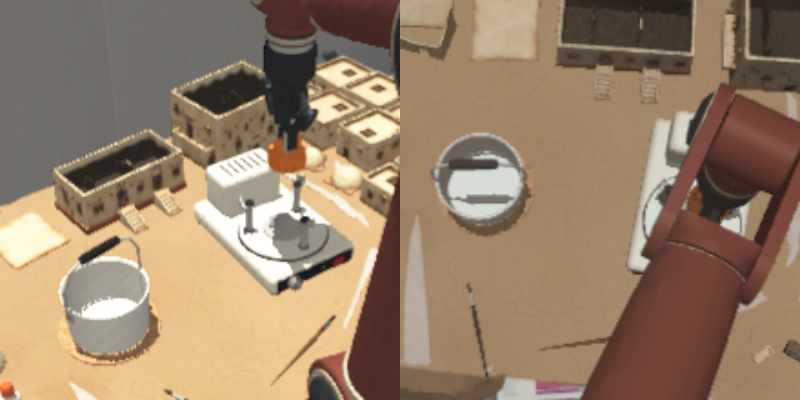

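The cap, at about (287,155) in the left crop, is held well above the posts, and the kettle, at (105,305), stands upright on the mat. I hand in the job.

```bash
python3 -c "
from station import ctrl
print(ctrl.finish_job())"
```

```text
the job is handed in; nothing more can be done
None
```

The job is handed in at about 19 s: the kettle stands upright on the cork mat and released, and the cap (right-handed thread, tried both ways) is unscrewed and held clear above the posts.

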